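# Click the round rotor onto the centrifuge spindle

### The arm

A 6-joint arm with a two-finger parallel gripper is mounted at the origin on the work surface. World frame = base frame: x ahead of the robot, y to its left, z up, the work surface at z = 0. Lengths are in mm, angles in rad, forces in N, time in s.
With the tool pointing down it reaches from about 400 to 825 mm from the base axis. Payload 7 kg.
Tool frame: the origin (TCP) lies at the very end of the fingers, on their centre line; the grasp point (between the pads) lies 19 mm behind it (manip.grip_point_offset is the distance from the TCP to the grasp point, in mm); z points along the fingers, y is the line along which they close (so a half turn about z gives the same grasp; the last joint's range is limited). The gripper opens to 88 mm and grips with 3 to 60 N. Pads are 19 mm wide; open, the fingers measure 130 mm over their backs; the gripper's body (78 mm by 193 mm) begins 47 mm behind the grasp point.
Start: joints at [-1.009, 0.359, 0.012, 0, -1.224, -0.288], TCP at [182.488, -649.841, 226.561] pointing down, gripper open.
Joint ranges: [-3.07, 3.07], [-1.43, 2.12], [-1.02, 1.25], [-3.03, 1.67], [-3.05, -0], [-3.03, 3.03]. Speed limits (rad/s): [2.39, 2.39, 3.01, 3.14, 3.14, 3.14].

### API

Orientations are given as a unit quaternion [x, y, z, w].
In Python, from plant import manip, optics, order gives the robot as it stands. The module is installed in compiled form; this text tells all that it offers.
- The arm moves only by the tool step_arm, never from a script. Its argument "moves" is one flat list of numbers, 5 for each row, row after row: the opening, from 0 (shut) to 1 (fully open), then the shift along the tool's x, y, z in m, then the turn about the tool's z in degrees. In form: [grip, tx, ty, tz, spin, grip, tx, ty, tz, spin, ...]. A call has 1 to 10 rows; each row shifts and turns the commanded pose from where the row before left it, along the tool's axes as they then stand; what a row does not reach is not made up. A row lasts 1/10 s, in which the tool goes at most 50 mm and 8.59 degrees, less where a joint would pass 70% of its speed; a pose out of reach is approached as far as the arm can. A call with a gripper value outside its range is refused whole. The fingers move at their own pace and stop on an object; "newtons" is the grip in N (left out, the last holds). Time passes only in rows, so rows that do not move let the fingers close. It gives the time, the measured TCP pose, the force, the opening and the grip force at its end, in the units of the state.
- manip.observe(): the state, without advancing time (a new reading comes with each control period).
- optics.read_camera(name): name is "side" or "top" or "wrist"; returns the picture (420x560x3 uint8, red, green, blue); there is no depth.
- optics.camera_params(name): a dict with "mtx" (3x3 intrinsics, pixels), "R" (3x3) and "t" (3): a world point X has camera coordinates R X + t; the wrist camera has in their place "tool_from_camera" (4x4, takes a point from camera to tool coordinates, whose origin is the TCP and whose axes are the flange's). Camera axes: x right, y down, z forward; pixel columns grow to the right and rows downward; lengths in mm; the calibration is good to about 2 mm. The wrist camera is an equidistant fisheye: a pixel r from the principal point sees the ray r / f radians off the axis. A picture is of the moment at which its call begins: read the wrist's pose just before it. camera_params takes no time and is no camera call.
- order.job_done(): hands the job in; it is judged then, once.
The state is a dict: "clock": time; "joint_positions": joint angles; "qd": joint speeds; "tau": joint torques, N m; "ee_pos": TCP position; "tcp_rot": TCP orientation; "contact_force": force on the tool from outside, world axes, zero at the start; "moment": the same for the moment, N m; "finger_gap": opening from 0.0 (shut) to 1.0 (fully open); "grasp_force": force on a finger pad.
Only numpy, scipy, OpenCV 4.12 (cv2) and the standard library are available. Lean on these libraries where they do the work, as an engineer would, in place of code of your own. Each camera call takes 0.05 s, during which the arm holds its last target. There are 200 camera calls.

### The job

Fit the round tube rotor onto the upright spindle of the small open centrifuge: slide its hub down over the spindle and press it past the two sprung balls until it clicks and sits fully home on the shoulder at the foot of the spindle, then let go. Leave the bar-shaped strip rotor where it is.

Things in the scene. Friction and masses are not known exactly. Their poses are not given: they have to be found in the camera images.
- round_rotor: The rotor to fit: grey plastic, 120 g +-30 %, hub up on the table. Round disc 110 mm across, 14 mm thick, ring of eight dark tube holes; a round hub (sleeve) 34 mm across rises from its middle to 44 mm above the underside: grip the hub from above. A 24 mm bore runs right through. Origin: on the bore's axis at the underside; z up the bore; yaw does not matter.
- strip_rotor: The other rotor, to be left alone: same grey plastic and same hub (34 mm across, top at 44 mm), but its body is a straight bar 110 x 46 x 14 mm with small holes. Origin: centre of the underside, x along the bar.
- spindle_seat (a point): Point on the spindle's axis level with the shoulder (48 mm across) the rotor's underside rests on, 62 mm above the table; z up. The centrifuge is a fixed white round housing 174 mm across, lid off; its bowl, 140 mm across inside, has a rim 12 mm above this point. The steel spindle is 18 mm thick up to 58 mm above this point, then tapers to a 6 mm nose at 72 mm.
- click_ball (a joint): How far one of the spindle's two sprung 16 mm steel balls is pushed in: 0 = fully out, up to 0.006 m. They stick out along +x and -x of spindle_seat, to 14.5 mm from the axis, centred 53 mm above it. The bore stops on them under the rotor's weight; push it down with 10 to 20 N. It drags on them until the hub's top is below them and they spring out above it; 0 again when home.

How it is judged:
By the outcome, as a careful person would: the job done as asked, in the order asked, and still so for the second after the job is handed in, with the robot touching nothing.
It also fails if it takes over 35 s, if anything falls off the work surface, if the arm or the gripper's body presses on something with over 40 N, if the wrist force passes 120 N, or if a joint passes its speed limit or range.

## Working session

There is one attempt and no reset: what is moved stays moved. The work goes in short steps, Python scripts to look and compute and a tool call to move; the robot and the scene stay as the last step left them, time stands still between calls to the robot, and variables do not carry over. Pictures are saved under pics/ and viewed, at most 10 in all, crops included, and the job is handed in when it is done.

Besides the shell and the picture viewer there is one more tool, called after "Call:" in YAML: its name, and indented under it one key for each argument. step_arm: Moves the arm, as the interface text tells. Its arguments: {"type":"object","properties":{"moves":{"type":"array"},"newtons":{"type":"number"}},"required":["moves"]}

```bash
mkdir -p pics; python3 - <<'E'
from plant import manip, optics
import cv2,numpy as np
s=manip.observe(); print(s)
a=optics.read_camera("top");b=optics.read_camera("side")
cv2.imwrite("pics/top0.png",a[:,:,::-1]);cv2.imwrite("pics/side0.png",b[:,:,::-1])
for n in("top","side","wrist"):print(n,optics.camera_params(n))
E
```

```text
{'clock': 0.0, 'joint_positions': array([-1.00889728e+00,  3.59419360e-01,  1.10448033e-02, -3.67419693e-04,
       -1.22411849e+00, -2.88125741e-01]), 'qd': array([ 0.00024197, -0.00057222,  0.00119193,  0.00011881,  0.00092241,
       -0.00074815]), 'tau': array([-8.37750595e-04, -5.82717562e+01,  2.93049717e+01,  6.99720427e+00,
        6.77498057e-03, -1.20564591e-04]), 'ee_pos': array([ 182.35176413, -649.37564446,  225.59247266]), 'tcp_rot': array([-1.36397526e-01,  9.90653807e-01,  8.44105790e-04, -1.92445774e-04]), 'contact_force': array([ 0.35821558, -0.44511389, -0.18399944]), 'moment': array([ 0.01629791,  0.04577719, -0.03481143]), 'grasp_force': 0.0, 'finger_gap': 0.9982511890984572}
top {'mtx': array([[405.40289798,   0.        , 277.59138491],
       [  0.        , 405.40289798, 215.33661889],
       [  0.        ,   0.        ,   1.        ]]), 'R': array([[ 0.01892978, -0.99970461,  0.01524324],
       [-0.99511316, -0.0203162 , -0.09662842],
       [ 0.09690956, -0.0133396 , -0.99520379]]), 't': array([-48.17069057, 575.73411757, 811.66655864])}
side {'mtx': array([
[... 188 characters left out ...]
0.01752235],
       [-0.03380522,  0.54597329, -0.83712029],
       [ 0.08367787, -0.83311189, -0.54673814]]), 't': array([ 553.50086202,  122.54481428, 1180.02239812])}
wrist {'mtx': array([[325.1922621 ,   0.        , 284.03384131],
       [  0.        , 325.1922621 , 218.78208422],
       [  0.        ,   0.        ,   1.        ]]), 'tool_from_camera': array([[ 2.06546125e-04, -9.67769628e-01, -2.51837061e-01,
         6.83395500e+01],
       [ 9.99999961e-01,  1.52996381e-04,  2.32217079e-04,
        -5.35987774e-01],
       [-1.86202478e-04, -2.51837099e-01,  9.67769622e-01,
        -1.59396417e+02],
       [ 0.00000000e+00,  0.00000000e+00,  0.00000000e+00,
         1.00000000e+00]])}
```

View pics/top0.png

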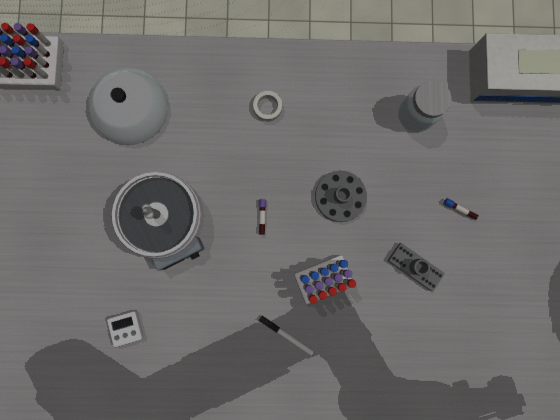

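View pics/side0.png

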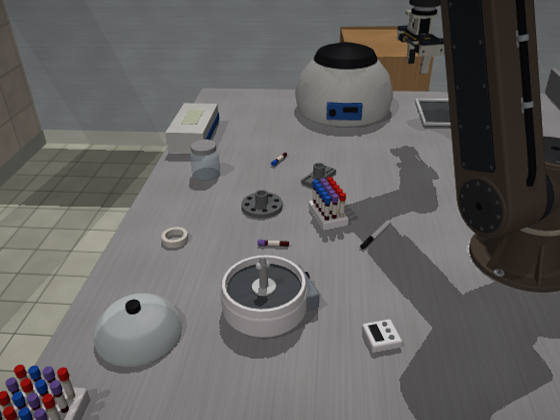

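The top view shows the round rotor's disc at about (340,196) with its hub at (342,194). The strip rotor is at (415,265), the centrifuge at (156,215) with its spindle nose near (147,210), and a tube rack at (326,280).

```bash
cat > h.py <<'E'
import numpy as np,cv2
from plant import manip,optics
from scipy.spatial.transform import Rotation as Ro
def ray(n,uv):
    p=optics.camera_params(n);d=np.linalg.inv(p['mtx'])@[uv[0],uv[1],1.]
    return -p['R'].T@p['t'],p['R'].T@d
def onz(n,uv,z):
    c,d=ray(n,uv);return c+d*(z-c[2])/d[2]
def wray(uv,s):
    p=optics.camera_params('wrist');K=p['mtx'];T=p['tool_from_camera']
    x,y=(uv[0]-K[0,2])/K[0,0],(uv[1]-K[1,2])/K[1,1];r=np.hypot(x,y)+1e-9
    d=np.array([np.sin(r)*x/r,np.sin(r)*y/r,np.cos(r)]);R=Ro.from_quat(s['tcp_rot']).as_matrix()
    return s['ee_pos']+R@T[:3,3],R@(T[:3,:3]@d)
def wonz(uv,s,z):
    c,d=wray(uv,s);return c+d*(z-c[2])/d[2]
def circ(pts):
    A=np.c_[2*pts[:,:2],np.ones(len(pts))];q=np.linalg.lstsq(A,(pts[:,:2]**2).sum(1),rcond=None)[0]
    return q[:2],np.sqrt(q[2]+q[0]**2+q[1]**2)
E
python3 - <<'E'
from h import *
a=cv2.imread('pics/top0.png');g=cv2.cvtColor(a,cv2.COLOR_BGR2GRAY)
print('gray rotor/table',g[185,325],g[196,330],g[196,380],g[150,340])
for nm,(u,v),R0,z in(('rotor',(340,196),27,14),('rim',(156,215),44,74)):
    # radial edge: last strong gradient near the expected radius
    pts=[]
    for t in np.linspace(0,2*np.pi,72,endpoint=False):
        rr=np.arange(R0-5,R0+6,.5);xs=(u+rr*np.cos(t)).astype(np.float32);ys=(v+rr*np.sin(t)).astype(np.float32)
        pr=cv2.remap(cv2.GaussianBlur(g,(3,3),0),xs[None],ys[None],1)[0].astype(float)
        k=np.argmax(abs(np.gradient(pr)));pts.append(onz('top',(xs[k],ys[k]),z))
    pts=np.array(pts)
    for _ in range(4):
        c,r=circ(pts);e=abs(np.hypot(*(pts[:,:2]-c).T)-r);pts=pts[e<max(2,1.5*np.median(e))]
    print(nm,c,r,len(pts))
print('hubtop',onz('top',(342,194),44),'strip',onz('top',(420,266),44),'nose',onz('top',(147,210),134),'rack',onz('top',(326,280),60),onz('top',(300,273),60),onz('top',(350,262),80))
print('side hub',onz('side',(262,193),44),'side nose',onz('side',(263,257),134),'rack top',onz('side',(330,182),90))
E
```

```text
gray rotor/table 31 59 113 118
rotor [ 622.59314608 -165.62940707] 56.416156654370475 29
rim [568.04492001 205.84384691] 79.74755259138152 50
hubtop [ 621.62961996 -167.70558667   44.        ] strip [ 478.14758693 -326.08778131   44.        ] nose [571.13188564 200.213271   134.        ] rack [ 447.70155489 -134.0048272    60.        ] [460.40657622 -82.65652988  60.        ] [ 484.03983456 -177.39250306   80.        ]
side hub [ 619.22972141 -167.39890286   44.        ] side nose [569.28619086 205.10333273 134.        ] rack top [ 443.09455744 -156.95174965   90.        ]
```

```bash
python3 - <<'E'
from h import *
for uv,z in(((297,100),60),((392,100),60),((343,122),0),((345,45),200)):print(uv,onz('side',uv,z))
print(onz('top',(553,290),60))
s=manip.observe();R=Ro.from_quat(s['tcp_rot']).as_matrix();print(R.T@(np.array([621.5,-166.5,150])-s['ee_pos']))
E
```

```text
(297, 100) [ 565.05660631 -773.93350714   60.        ]
(392, 100) [ 228.24200452 -789.05616818   60.        ]
(343, 122) [ 3.99030861e+02 -7.25798561e+02 -1.13686838e-13]
(345, 45) [ 398.2599113  -972.60200867  200.        ]
[ 436.22468555 -584.0191047    60.        ]
[-553.33723844  346.14048849   76.15494412]
```

Call:
step_arm:
  moves: [1,-0.02,0.045,0,0,1,-0.02,0.045,0,0,1,-0.02,0.045,0,0,1,-0.02,0.045,0,0,1,-0.043,0.015,0,0,1,-0.043,0.015,0,0,1,-0.043,0.015,0,0,1,-0.043,0.015,0,0,1,-0.043,0.015,0,0,1,-0.043,0.015,0,0]
  newtons: 60

```text
clock: 1.1
ee_pos: [436.0, -297.0, 226.5]
tcp_rot: [-0.137, 0.991, 0.0, -0.0]
contact_force: [1.1, -0.1, -0.0]
finger_gap: 0.996
grasp_force: 0.0
```

Call:
step_arm:
  moves: [1,-0.043,0.015,0.015,0,1,-0.043,0.015,0.015,0,1,-0.043,0.015,0.015,0,1,-0.043,0.015,0.015,0,1,-0.042,0.015,0.016,0,1,0,0,0,0,1,0,0,0,0]

```text
clock: 1.8
ee_pos: [620.5, -167.6, 148.9]
tcp_rot: [-0.137, 0.991, 0.0, -0.001]
contact_force: [-0.8, 0.5, 0.7]
finger_gap: 1.001
grasp_force: 0.0
```

```bash
python3 - <<'E'
from h import *
s=manip.observe();a=optics.read_camera('wrist');np.save('w1.npy',np.r_[s['ee_pos'],s['tcp_rot']])
cv2.imwrite('pics/w1.png',a[:,:,::-1]);print(s['ee_pos'],s['tcp_rot'],s['clock'])
E
```

```text
[ 620.51069703 -167.58955769  148.88779579] [-1.37191302e-01  9.90543452e-01  2.09622532e-04 -1.47412422e-03] 1.8
```

View pics/w1.png

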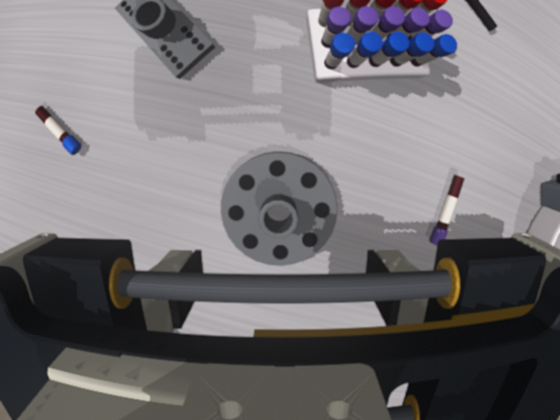

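The wrist view shows the disc centred at about (280,208), with extents of 221–339 in u and 151–266 in v. The hub's top ring is at about (278,217), between the fingers.

```bash
python3 - <<'E'
from h import *
q=np.load('w1.npy');s=dict(ee_pos=q[:3],tcp_rot=q[3:])
a=cv2.imread('pics/w1.png');g=cv2.GaussianBlur(cv2.cvtColor(a,cv2.COLOR_BGR2GRAY),(3,3),0)
for nm,(u,v),lo,hi,z in(('disc',(280,208),50,66,14),('hub',(278,217),15,24,44)):
    pts=[]
    for t in np.linspace(0,2*np.pi,90,endpoint=False):
        rr=np.arange(lo,hi,.5);xs=(u+rr*np.cos(t)).astype(np.float32);ys=(v+rr*np.sin(t)).astype(np.float32)
        pr=cv2.remap(g,xs[None],ys[None],1)[0].astype(float);k=np.argmax(abs(np.gradient(pr)));pts.append(wonz((xs[k],ys[k]),s,z))
    pts=np.array(pts)
    for _ in range(4):
        c,r=circ(pts);e=abs(np.hypot(*(pts[:,:2]-c).T)-r);pts=pts[e<max(1.5,1.5*np.median(e))]
    print(nm,c,r,len(pts))
R=Ro.from_quat(s['tcp_rot']).as_matrix()
print(wonz((278,217),s,44), R.T@(np.r_[c,17]-s['ee_pos']))
E
```

```text
disc [ 621.47828095 -171.89420917] 55.53816062751534 51
hub [ 619.57041045 -173.22751085] 13.92892900260673 90
[ 620.63176784 -173.21652412   44.        ] [  2.0596431   -5.27828141 131.88995014]
```

Call:
step_arm:
  moves: [1,0,-0.004,0.04,0,1,0,0,0.04,0,1,0,0,0.03,0,1,0,0,0.02,0,1,0,0,0,0,0,0,0,0,0,0,0,0,0,0,0,0,0,0,0,0,0,0,0,0,0,0,0,0,0]
  newtons: 50

```text
clock: 2.85
ee_pos: [622.1, -172.3, 21.3]
tcp_rot: [-0.137, 0.991, -0.0, 0.001]
contact_force: [0.4, -0.3, -0.7]
finger_gap: 0.609
grasp_force: 0.0
```

Call:
step_arm:
  moves: [0,0,0,0,0,0,0,0,0,0,0,0,0,0,0,0,0,0,0,0,0,0,0,0,0,0,0,0,0,0]

```text
clock: 3.45
ee_pos: [621.7, -172.3, 20.6]
tcp_rot: [-0.136, 0.991, -0.0, -0.0]
contact_force: [-0.8, -0.3, 1.2]
finger_gap: 0.369
grasp_force: 50.0
```

Call:
step_arm:
  moves: [0,0,0,-0.04,0,0,0,0,-0.04,0,0,0,0,-0.04,0,0,0,0,-0.04,0,0,-0.02,0.043,0,0,0,-0.02,0.043,0,0,0,-0.02,0.043,0,0,0,-0.02,0.043,0,0,0,-0.01,0.042,0,0,0,0,0.042,0,0]

```text
clock: 4.45
ee_pos: [639.3, 100.6, 179.8]
tcp_rot: [-0.137, 0.991, -0.0, -0.0]
contact_force: [0.6, 0.0, -1.2]
finger_gap: 0.367
grasp_force: 50.0
```

Call:
step_arm:
  moves: [0,0,0,0,0,0,0,0,0,0]

```text
clock: 4.65
ee_pos: [638.7, 99.6, 180.3]
tcp_rot: [-0.138, 0.99, -0.0, -0.0]
contact_force: [0.3, -1.0, -0.8]
finger_gap: 0.366
grasp_force: 50.0
```

```bash
python3 - <<'E'
from h import *
s=manip.observe();a=optics.read_camera('wrist');np.save('w2.npy',np.r_[s['ee_pos'],s['tcp_rot']])
cv2.imwrite('pics/w2.png',a[:,:,::-1]);print(s['ee_pos'],s['tcp_rot'],s['clock'])
E
```

```text
[638.69441094  99.63942024 180.25542417] [-1.37574212e-01  9.90491412e-01 -4.96724236e-05 -3.09769028e-04] 4.65
```

View pics/w2.png

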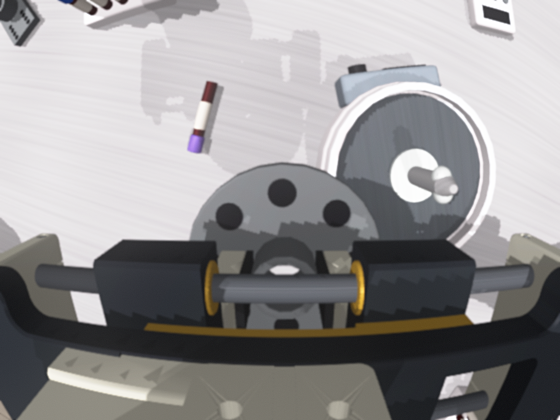

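The wrist view shows the spindle's shoulder at about (413,175) and its nose at about (455,187). The housing rim spans roughly u 322–495. The held rotor's disc arc runs from (190,235) over (283,163) to (378,235).

```bash
cat >m.py <<'E'
from h import *
q=np.load('w2.npy');s=dict(ee_pos=q[:3],tcp_rot=q[3:]);R=Ro.from_quat(s['tcp_rot']).as_matrix()
a=cv2.imread('pics/w2.png');g=cv2.GaussianBlur(cv2.cvtColor(a,cv2.COLOR_BGR2GRAY),(3,3),0)
def fit(nm,u,v,lo,hi,z,t0,t1,sgn,r0):
    pts=[]
    for t in np.radians(np.arange(t0,t1,3)):
        rr=np.arange(lo,hi,.5);xs=(u+rr*np.cos(t)).astype(np.float32);ys=(v+rr*np.sin(t)).astype(np.float32)
        gr=np.gradient(cv2.remap(g,xs[None],ys[None],1)[0].astype(float))*sgn
        k=np.argmax(gr);pts.append(wonz((xs[k],ys[k]),s,z))
    pts=np.array(pts)
    for _ in range(5):
        c,r=circ(pts);e=abs(np.hypot(*(pts[:,:2]-c).T)-r);pts=pts[e<max(1,2*np.median(e))]
    print(nm,c,'r',r,'want',r0,len(pts),'tool',(R.T@(np.r_[c,z]-s['ee_pos']))[:2].round(1))
fit('shoulder',413,175,19,32,62,50,330,-1,24)
fit('bowl rim inner',410,172,60,78,74,-170,60,1,70)
fit('rotor disc',284,257,84,104,174,190,350,1,55)
print('nose',wonz((455,188),s,134))
E
python3 m.py; python3 -c "
import cv2;a=cv2.imread('pics/w2.png')[80:255,180:505];cv2.imwrite('pics/w2c.png',cv2.resize(a,None,fx=2.4,fy=2.4,interpolation=2))"
```

```text
shoulder [570.91347224 203.3880744 ] r 24.642762744555146 want 24 94 tool [ 36.9 118.3]
bowl rim inner [570.70080052 196.9516158 ] r 69.6396622541712 want 70 77 tool [ 38.8 112.2]
rotor disc [637.66515249  98.83519691] r 53.721537406052796 want 55 36 tool [ 1.2 -0.5]
nose [570.13268943 204.90413354 134.        ]
```

View pics/w2c.png

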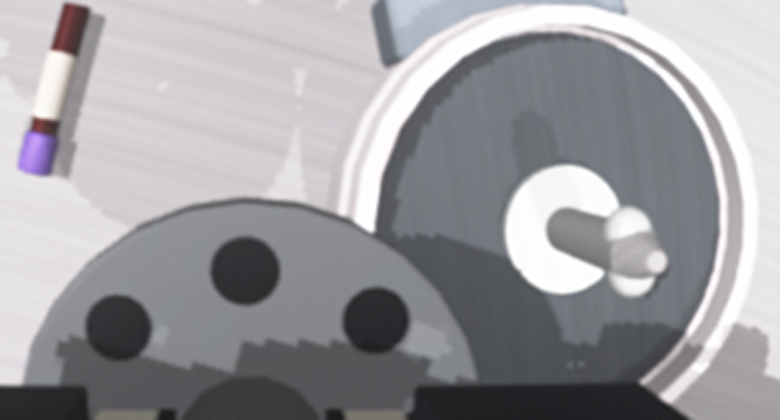

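Call:
step_arm:
  moves: [0,0.012,0.04,0,0,0,0.012,0.04,0,0,0,0.013,0.039,0,0,0,0,0,0,0,0,0,0,0,0,0,0,0,0.015,0,0,0,0,0.01,0,0,0,0,0.005,0,0,0,0,0,0]

```text
clock: 5.6
ee_pos: [571.3, 201.9, 149.5]
tcp_rot: [-0.136, 0.991, -0.0, -0.001]
contact_force: [0.5, 0.8, -0.8]
finger_gap: 0.358
grasp_force: 50.0
```

```bash
python3 - <<'E'
from h import *
s=manip.observe();print(s['ee_pos'],s['contact_force'],s['moment'])
a=optics.read_camera('side')[150:360,160:370];b=optics.read_camera('wrist')[150:360,180:390]
cv2.imwrite('pics/c3.png',cv2.resize(np.hstack([a,b])[:,:,::-1],None,fx=1.9,fy=1.9,interpolation=2))
E
```

```text
[571.30501156 201.88104311 149.49537807] [ 0.49890237  0.83302287 -0.7569319 ] [-0.00955426 -0.00864894  0.02722715]
```

View pics/c3.png

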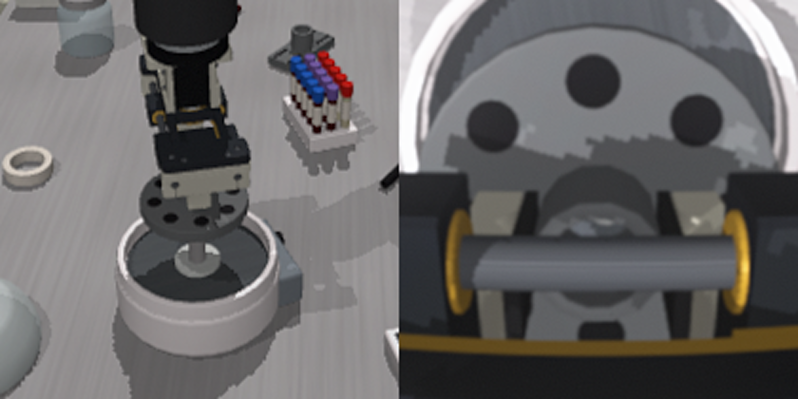

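The side crop shows the disc centred over the spindle (crop columns 195 and 197), with no contact force. Next I'll descend and feel for contact.

Call:
step_arm:
  moves: [0,0,0,0.005,0,0,0,0,0.003,0,0,0,0,0.002,0,0,0,0,0,0]

```text
clock: 6.1
ee_pos: [571.1, 203.0, 140.4]
tcp_rot: [-0.137, 0.991, -0.0, -0.0]
contact_force: [-1.1, -0.5, 0.6]
finger_gap: 0.368
grasp_force: 50.0
```

Call:
step_arm:
  moves: [0,0,0,0.002,0,0,0,0,0,0]

```text
clock: 6.3
ee_pos: [571.5, 203.2, 139.1]
tcp_rot: [-0.137, 0.991, 0.0, 0.0]
contact_force: [-1.7, -0.8, 2.1]
finger_gap: 0.364
grasp_force: 50.0
```

Call:
step_arm:
  moves: [0,0.0005,0,0.002,0,0,0,0,0.002,0,0,0,0,0,0]

```text
clock: 6.6
ee_pos: [570.6, 203.2, 134.4]
tcp_rot: [-0.136, 0.991, 0.0, -0.0]
contact_force: [-0.9, 2.0, -2.4]
finger_gap: 0.37
grasp_force: 50.0
```

Call:
step_arm:
  moves: [0,0,0,0.002,0,0,0,0,0.002,0,0,0,0,0,0]

```text
clock: 6.9
ee_pos: [570.5, 203.0, 129.9]
tcp_rot: [-0.136, 0.991, 0.0, -0.0]
contact_force: [-0.2, 2.8, -2.7]
finger_gap: 0.37
grasp_force: 50.0
```

Call:
step_arm:
  moves: [0,0,0.001,0.003,0,0,0,0,0.003,0,0,0,0,0.002,0,0,0,0,0,0]

```text
clock: 7.3
ee_pos: [570.3, 203.5, 121.8]
tcp_rot: [-0.136, 0.991, -0.0, -0.001]
contact_force: [0.5, -0.4, -3.2]
finger_gap: 0.365
grasp_force: 50.0
```

Call:
step_arm:
  moves: [0,0,0,0.004,0,0,0,0,0.004,0,0,0,0,0,0]

```text
clock: 7.6
ee_pos: [570.2, 203.6, 113.6]
tcp_rot: [-0.136, 0.991, -0.0, -0.001]
contact_force: [0.0, -0.2, -2.1]
finger_gap: 0.367
grasp_force: 50.0
```

```bash
python3 - <<'E'
from h import *
s=manip.observe();print(s['ee_pos'],s['contact_force'],s['moment'])
a=optics.read_camera('side')[150:360,160:370];b=optics.read_camera('wrist')[150:360,180:390]
cv2.imwrite('pics/c4.png',cv2.resize(np.hstack([a,b])[:,:,::-1],None,fx=1.9,fy=1.9,interpolation=2))
E
```

```text
[570.16055758 203.6300066  113.57893182] [ 0.00705625 -0.20732066 -2.10277431] [ 0.02172229 -0.13021625  0.00373558]
```

View pics/c4.png

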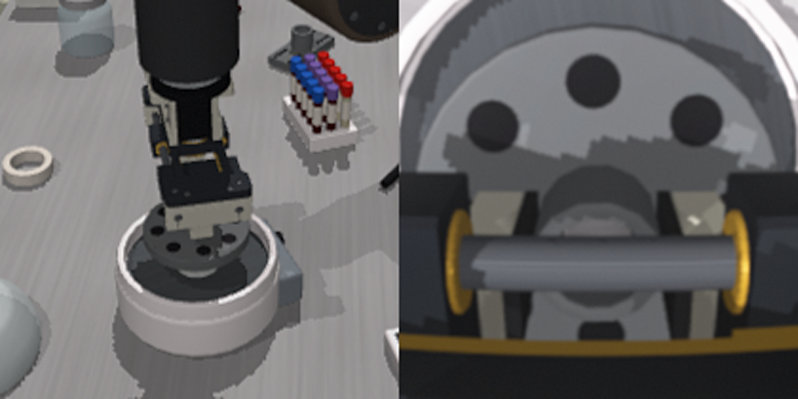

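The rotor hasn't shifted in the grip and is sliding down with both balls inside the bore. Home should be at a TCP z of about 82.

Call:
step_arm:
  moves: [0,0,0,0.005,0,0,0,0,0.005,0,0,0,0,0.005,0,0,0,0,0.005,0,0,0,0,0.004,0,0,0,0,0,0]

```text
clock: 8.3
ee_pos: [569.7, 203.5, 88.7]
tcp_rot: [-0.136, 0.991, -0.0, -0.001]
contact_force: [2.2, 0.6, -9.6]
finger_gap: 0.369
grasp_force: 50.0
```

Call:
step_arm:
  moves: [0,0,0,0.003,0,0,0,0,0.002,0,0,0,0,0,0]

```text
clock: 8.6
ee_pos: [570.6, 203.9, 85.5]
tcp_rot: [-0.137, 0.991, -0.0, -0.0]
contact_force: [-0.5, -0.6, -1.4]
finger_gap: 0.367
grasp_force: 50.0
```

Call:
step_arm:
  moves: [0,0,0,0.001,0,0,0,0,0.001,0,0,0,0,0,0]

```text
clock: 8.9
ee_pos: [570.6, 203.9, 83.6]
tcp_rot: [-0.136, 0.991, 0.0, 0.0]
contact_force: [0.6, 0.4, -1.3]
finger_gap: 0.369
grasp_force: 50.0
```

Call:
step_arm:
  moves: [0,0,0,0.001,0,0,0,0,0.001,0,0,0,0,0,0]

```text
clock: 9.2
ee_pos: [570.8, 204.0, 82.5]
tcp_rot: [-0.137, 0.991, 0.0, 0.0]
contact_force: [-2.4, -1.0, 6.6]
finger_gap: 0.367
grasp_force: 50.0
```

Call:
step_arm:
  moves: [0,0,0,0.001,0,0,0,0,0,0]

```text
clock: 9.4
ee_pos: [570.8, 204.0, 82.5]
tcp_rot: [-0.137, 0.991, 0.0, 0.001]
contact_force: [-6.0, -1.5, 12.9]
finger_gap: 0.369
grasp_force: 50.0
```

The rotor is firmly on the shoulder: z has stopped at 82.5 and the force is rising. I'll ease off, release and lift.

Call:
step_arm:
  moves: [0,0,0,-0.001,0,0.8,0,0,0,0,0.8,0,0,0,0,0.8,0,0,0,0,0.8,0,0,0,0,0.8,0,0,0,0,0.8,0,0,0,0,0.8,0,0,0,0]

```text
clock: 10.2
ee_pos: [570.6, 203.9, 81.5]
tcp_rot: [-0.136, 0.991, -0.0, -0.0]
contact_force: [0.0, -0.0, 0.4]
finger_gap: 0.795
grasp_force: 0.0
```

Call:
step_arm:
  moves: [0.8,0,0,-0.02,0,0.8,0,0,-0.03,0,0.8,0,0,-0.04,0,0.8,0,0,-0.04,0,0.8,-0.04,-0.02,-0.02,0,0.8,-0.04,-0.02,0,0,0.8,-0.04,-0.02,0,0,0.8,0,0,0,0,0.8,0,0,0,0]

```text
clock: 11.1
ee_pos: [702.7, 177.9, 229.8]
tcp_rot: [-0.136, 0.991, -0.0, -0.001]
contact_force: [-0.3, -0.8, -0.1]
finger_gap: 0.803
grasp_force: 0.0
```

```bash
python3 - <<'E'
from h import *
s=manip.observe();print(s['clock'],s['ee_pos'],s['finger_gap'])
a=optics.read_camera('side')[220:345,200:330];b=optics.read_camera('wrist')[:,100:500]
a=cv2.resize(a,(390,375),interpolation=2);b=cv2.resize(b,(357,375))
cv2.imwrite('pics/c5.png',np.hstack([a,b])[:,:,::-1])
E
```

```text
11.1 [702.6673396  177.8823885  229.79836608] 0.8033747535860063
```

View pics/c5.png

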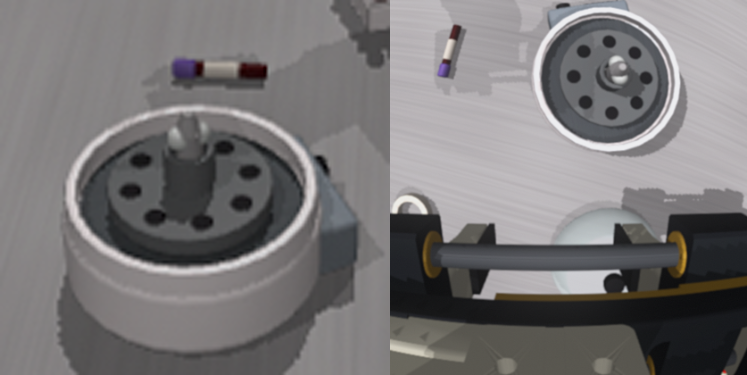

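The picture shows the rotor level in the bowl, with the hub's top below both steel balls, which stand out above it at crop (188,135). The arm is clear, so I'm handing in.

```bash
python3 -c "
from plant import order;print(order.job_done())"
```

```text
the job is handed in; nothing more can be done
None
```

The round rotor is pressed past both balls and sits home on the shoulder; it's released with the arm clear, the strip rotor was left alone, and the job was handed in at about 11 s (no verdict returned).

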